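# Box a wax block into the carving fixture

## Robot

A 7-joint arm with a two-finger parallel gripper is mounted at the origin on the work surface. World frame = base frame: x ahead of the robot, y to its left, z up, the work surface at z = 0. Lengths are in mm, angles in rad, forces in N, time in s.
With the tool pointing down it reaches from about 400 to 900 mm from the base axis. Payload 5.6 kg.
Tool frame: the origin (TCP) lies midway between the tips of the shut fingers; the grasp point (between the pads) lies 19 mm behind it; z points along the fingers, y is the line along which they close (so a half turn about z gives the same grasp; the last joint's range is limited). The gripper opens to 92 mm and grips with 3 to 60 N. Pads are 20 mm wide; open, the fingers measure 128 mm over their backs; the gripper's body (75 mm by 189 mm) begins 69 mm behind the grasp point.
Start: joints at [1.062, 0.468, -0.012, 1.603, 0.006, 1.071, -0.056], TCP at [291.902, -580.777, 214.592] pointing down, gripper open.
Joint ranges: [-2.53, 2.53], [-0.31, 2.02], [-1.57, 1.55], [0.28, 2.44], [-1.29, 4.43], [0.15, 1.84], [-2.92, 2.92]. Speed limits (rad/s): [2.57, 2.57, 3.14, 3.14, 3.14, 3.14, 3.14].

## Interface

Orientations are given as a rotation vector (axis times angle).
In Python, from cell import robot, grip, kin, viewer gives the robot as it stands. Calls block until the motion is done:
- robot.movep(position, orientation): joint-space move of the TCP to a pose.
- robot.servo_line(position, feed=150, rotation=None): straight line of the TCP; rotation=None keeps the orientation; feed is the mean speed in mm/s.
- robot.goto_joints(angles): joint-space move.
- grip(opening, newtons=None): opening from 0.0 (shut) to 1.0 (fully open); newtons is the grip in N (None keeps the last); returns when the fingers have stopped.
- robot.hold(seconds).
- kin.ik(position, orientation): joint angles nearest the present ones, or None.
- robot.observe(): the state.
- viewer.read_camera(name): name is "side" or "top" or "wrist"; returns the picture (400x640x3 uint8, red, green, blue); there is no depth.
- viewer.camera_info(name): a dict with "camera_matrix" (3x3 intrinsics, pixels), "k1" (the pictures are not rectified: a ray, as slopes to the right and down, at radius r is drawn at 1 + k1 r^2 times it, then the intrinsics apply), "R" (3x3) and "t" (3): a world point X has camera coordinates R X + t. Camera axes: x right, y down, z forward; pixel columns grow to the right and rows downward; lengths in mm; the calibration is good to about 2 mm. A picture is of the moment at which its call begins: read the wrist's pose just before it. camera_info takes no time and is no camera call; for the wrist camera it gives the pose at the moment of the call.
A pose or a line that the arm cannot do raises robot.IKError and nothing moves.
- robot.job_done(): hands the job in; it is judged then, once.
Trained networks look in the newest picture that a camera, given by its name, has taken for a name from the list of things; names that differ only in an ending like _2 or _b are one class to them, and where a whole thing is asked for, a point or a joint stands for the part that bears it (a point fixed in the world has none). Each returns a list of dicts, best first, with "confidence" (0 to 1); they miss things now and then, are a little off and sometimes report something else, mostly with a low value. They report only what shows in the picture. A call takes as long as a camera call. They do not tell look-alikes from the thing itself.
- viewer.silhouettes(name, camera): "mask" (400x640 bool, what is visible of it).
- viewer.pinpoint(name, camera): "at" ([x, y, z] in mm, in the coordinates of the camera as it stood for that picture, good to about 4 mm: a listed point, or the origin of a listed thing).
The state is a dict: "t": time; "joints": joint angles; "joint_velocities": joint speeds; "joint_torque": joint torques, N m; "tcp_pos": TCP position; "tcp_rot": TCP orientation; "contact_force": force on the tool from outside, world axes, zero at the start; "wrist_torque": the same for the moment, N m; "grip_width": opening from 0.0 (shut) to 1.0 (fully open); "grip_force": force on a finger pad.
Only numpy, scipy, OpenCV 4.12 (cv2) and the standard library are available. Lean on these libraries where they do the work, as an engineer would, in place of code of your own. Each camera call takes 0.05 s, during which the arm holds its last target. There are 200 camera calls.

## Task

With the fingertips, gently push the large rectangular wax block across the fixture board until its long side is flush against the back rail and its end is against the fixed stop, and push the sliding jaw along the rail until it touches the block's other end. Only push: do not lift or tip the block or squeeze it hard, and leave the other things where they are.

Things in the scene. Friction and masses are not known exactly. Their poses are not given: they have to be found in the camera images.
- board: Plywood fixture board screwed to the bench, 280 (x) x 420 (y) x 12 mm thick. Origin under its centre (bench level); its x axis points away from the robot, y to the left, turned by up to 0.3 rad. Everything below said 'of the board' is in this frame.
- rail_face (a point): Point on the near face of the aluminium back rail, at x = +60, y = +30 mm of the board, at the board's top. The rail runs along the board's y from -150 to +210 mm, is 20 mm thick and 25 mm high above the board.
- corner (a point): Inner corner between rail and fixed stop, at x = +60, y = -130 mm of the board, at its top. The fixed stop is an aluminium bar at the rail's right end: inner (left) face at y = -130 mm, 20 mm thick, from x = -10 to +80 mm, 28 mm above the board.
- wax_block: Large loose green wax block, 50 (its x) x 80 (its y) x 30 mm high, about 0.1 kg, the biggest wax piece; origin at its underside's centre. Lies on the board before the rail, between fixed stop and jaw, turned up to 0.45 rad against the board; slides under about 1 N. Seated, its origin is at x = +35, y = -90 mm of the board.
- jaw (a joint): Travel in m of the sliding aluminium jaw. 0: fully left, its inner (right) face at y = +150 mm of the board; grows as it moves right, to the fixed stop; 0.20 when it touches the seated block. Starts at 0 to 0.035; needs about 2 N to move, stays where it is left.
- jaw_outer (a point): Centre of the jaw's outer (left) face, the one to push, at x = +33 mm of the board, 14 mm above its top; axes parallel to the board's. The jaw is a bar 22 mm thick along the rail, from x = +9 to +57 mm, 28 mm high above the board, with a 6 mm shoe on top reaching over the rail (top 35 mm above the board).
- offcut: small loose green wax offcut, 30 x 26 x 22 mm, on the near left part of the board; bystander; origin at its underside.
- wax_disc: loose green wax disc, 36 mm across, 14 mm high, on the near right part of the board; bystander; origin at its underside.
- wax_tube: loose green wax tube standing on the board behind the rail, 36 mm across, 35 mm high; bystander; origin at its underside.
- jar: loose small glass jar with black lid, 50 mm across, 60 mm high, on the bench to the right of the board; bystander; origin at its underside.
- mandrel: loose wooden ring mandrel lying on the bench to the left of the board, about 250 mm long and 24 mm thick, origin 25 mm from its middle; bystander; origin at its underside.
- tray: loose shallow grey tray, 90 x 130 x 22 mm, on the bench to the right of the board; bystander; origin at its underside.
There are look-alikes about, which are no part of the job. Leave any blue or pink look-alike of the wax_block alone.

How it is judged (in metres and radians):
At the end, for the whole second after the job is handed in: The block lies flat and at rest on the board, within 3 mm of touching the rail with its long side and within 3 mm of the fixed stop with its end, squared to the rail within 0.05 rad; the jaw is within 3 mm of the block's other end (x of wax_block in the frame of board between 0.032 and 0.038 m and y of wax_block in the frame of board between -0.093 and -0.087 m and z of wax_block in the frame of board between 0.009 and 0.015 m and value of joint jaw between 0.197 and 0.204 m and angle between the y axis of wax_block and the y axis of board, either way round below 0.05 rad and angle between wax_block's own z axis and vertical below 0.05 rad and linear speed of wax_block below 0.01 m/s).
It fails at once if the wax block is lifted (more than 6 mm off the board) (height (world z) of wax_block above 0.018 m).
It fails at once if the wax block is tipped by more than 0.2 rad (angle between wax_block's own z axis and vertical above 0.2 rad).
It fails at once if the fingers press the wax block with more than 40 N (dents the soft wax) (contact force between the fingers and wax_block above 40 N).
It fails at once if another loose thing is moved by more than 15 mm (distance of any of offcut, wax_disc, wax_tube, jar, mandrel, tray from where it was at the start of the episode above 0.015 m).
It also fails if it takes over 51 s, if anything falls off the work surface, if the arm or the gripper's body presses on something with over 40 N, if the wrist force passes 120 N, or if a joint passes its speed limit or range.

## Working session

There is one attempt and no reset: what is moved stays moved. The work goes in short steps, each a Python script; the robot and the scene stay as the last script left them, time stands still between calls to the robot, and variables do not carry over. Pictures are saved under pics/ and viewed, at most 10 in all, crops included, and the job is handed in when it is done.

```bash
mkdir -p pics; ls; cat > h.py <<'E'
import numpy as np, cv2
from cell import robot, grip, kin, viewer
def snap(cam,fn):
    im=viewer.read_camera(cam); cv2.imwrite('pics/'+fn,im[:,:,::-1]); return im
def toworld(cam,p):
    c=viewer.camera_info(cam); return np.array(c['R']).T@(np.array(p)-np.array(c['t']))
def pix2plane(cam,uv,z):
    c=viewer.camera_info(cam); K=np.array(c['camera_matrix']); R=np.array(c['R']); t=np.array(c['t'])
    k=c['k1']; k=float(np.ravel(k)[0])
    d=np.array([(uv[0]-K[0,2])/K[0,0],(uv[1]-K[1,2])/K[1,1]]); s=d.copy()
    for _ in range(20): s=d/(1+k*(s@s))
    r=R.T@np.array([s[0],s[1],1.]); o=-R.T@t
    return o+r*(z-o[2])/r[2]
E
python3 - <<'E'
from h import *
for cam in ('top','side'):
    snap(cam,cam+'0.png')
    for n in ['board','rail_face','corner','wax_block','jaw','jaw_outer','offcut','wax_disc','wax_tube','jar','mandrel','tray']:
        if cam=='side' and n not in('rail_face','corner','wax_block','jaw_outer','offcut','wax_disc'): continue
        try:
            for r in viewer.pinpoint(n,cam)[:3]: print(cam,n,round(r['confidence'],2),toworld(cam,r['at']).round(1))
        except Exception as e: print(n,e)
s=robot.observe(); print(s['t'],s['tcp_pos'],s['tcp_rot'],s['contact_force'])
E
```

```text
pics
top board 0.84 [557.2 -31.3  -2. ]
top corner 0.69 [ 624.1 -160.8    9. ]
top corner 0.44 [ 5.937e+02 -4.748e+02 -1.000e-01]
top corner 0.2 [603.1 117.2  26.9]
top wax_block 0.94 [ 336.7 -122.9    1.4]
top wax_block 0.68 [521.1 -33.2  13. ]
top wax_block 0.63 [332.   82.7   1. ]
jaw it knows: board, corner, jar, jaw_outer, mandrel, offcut, rail_face, tray, wax_block, wax_disc, wax_tube
top jaw_outer 0.62 [598.3 116.5  30.6]
top offcut 0.53 [455.5  60.7  11.4]
top wax_disc 0.66 [ 452.4 -176.7    7.5]
top wax_tube 0.31 [521.4 -32.7  14.8]
top jar 0.56 [ 402.4 -436.7    3.1]
top jar 0.47 [ 5.366e+02  4.273e+02 -4.000e-01]
top mandrel 0.59 [ 5.360e+02  4.257e+02 -1.000e-01]
top mandrel 0.51 [ 401.1 -436.8    0.7]
top tray 0.85 [ 593.1 -474.6    4.5]
side rail_face 0.9 [6.255e+02 6.000e-01 7.900e+00]
side corner 0.78 [ 615.9 -163.     9.5]
side wax_block 0.78 [522.2 -30.3  13. ]
side wax_block 0.69 [ 3.315e+02 -1.211e+02 -1.000e-01]
side wax_block 0.61 [329.5  81.    1. ]
side jaw_outer 0.64 [597.6 107.5  28. ]
side offcut 0.65 [452.5  68.7  10.9]
side wax_disc 0.41 [ 451.5 -178.2   10.5]
0.95 [ 291.90511479 -580.78053977  214.61010348] [ 3.05674988e+00  7.24959207e-01 -4.48602768e-05] [ 0.14144308 -0.15844672  0.86749095]
```

View pics/top0.png

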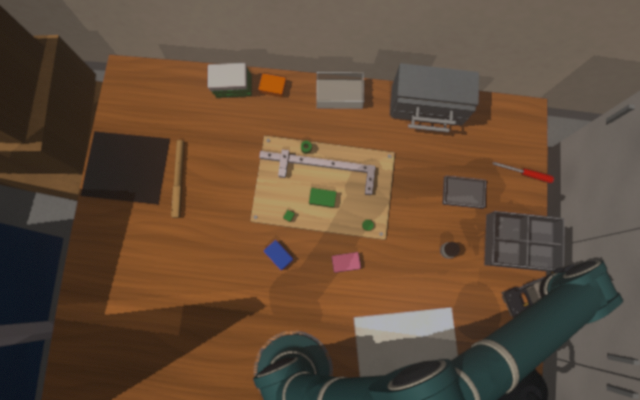

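```bash
cat >> h.py <<'E'
from scipy.spatial.transform import Rotation as Ro
def rv(yaw): return (Ro.from_euler('z',yaw)*Ro.from_euler('x',np.pi)).as_rotvec()
E
python3 - <<'E'
from h import *
for w in (-.13,-.13+np.pi,-.13+np.pi/2,-.13-np.pi/2):
    for p in ([500,-30,330],[500,-30,30],[600,170,25]):
        q=kin.ik(p,rv(w)); print(w,p,None if q is None else np.round(q,2))
robot.movep([500,-30,330],rv(-.13))
grip(0.45)
snap('wrist','w0.png')
for n in ['board','rail_face','corner','wax_block','jaw_outer','offcut','wax_disc']:
    for r in viewer.pinpoint(n,'wrist')[:3]: print(n,round(r['confidence'],2),toworld('wrist',r['at']).round(1))
s=robot.observe(); print(s['t'],s['tcp_pos'],s['grip_width'])
E
```

```text
-0.13 [500, -30, 330] [ 0.32  0.13 -0.36  1.8   0.05  1.22 -1.76]
-0.13 [500, -30, 30] [ 0.1   0.51 -0.13  2.08  0.12  0.56 -1.82]
-0.13 [600, 170, 25] [-0.12  0.69 -0.28  1.77  0.27  0.73 -2.25]
3.0115926535897932 [500, -30, 330] [ 0.68  0.19 -0.77  1.78  0.14  1.23  1.31]
3.0115926535897932 [500, -30, 30] [ 0.46  0.59 -0.58  2.05  0.53  0.65  0.97]
3.0115926535897932 [600, 170, 25] [ 0.23  0.84 -0.8   1.74  0.76  0.89  0.53]
1.4407963267948967 [500, -30, 330] [ 0.5   0.15 -0.56  1.79  0.09  1.22 -0.22]
1.4407963267948967 [500, -30, 30] [ 0.36  0.56 -0.45  2.06  0.41  0.61 -0.5 ]
1.4407963267948967 [600, 170, 25] [ 0.03  0.73 -0.49  1.76  0.47  0.77 -0.83]
-1.7007963267948965 [500, -30, 330] [ 1.04  0.37 -1.29  1.76  0.37  1.29  2.67]
-1.7007963267948965 [500, -30, 30] [ 0.93  1.09 -1.34  2.03  1.21  1.17  2.04]
-1.7007963267948965 [600, 170, 25] [ 0.47  1.22 -1.34  1.73  1.25  1.3   1.84]
board 0.59 [562.4 -26.4   4.4]
rail_face 0.63 [621.3  -4.9   9.6]
corner 0.83 [ 618.2 -163.4   12.5]
corner 0.23 [563.2 -28.4   3.3]
wax_block 0.95 [523.9 -38.9  12.3]
wax_block 0.61 [ 333.5 -120.2    3.3]
wax_block 0.21 [451.8  67.    9.5]
offcut 0.53 [452.5  64.4  12.2]
wax_disc 0.63 [ 455.6 -179.5   11.3]
4.3583 [500.01989289 -29.99625164 330.02827053] 0.44905994827199935
```

View pics/w0.png

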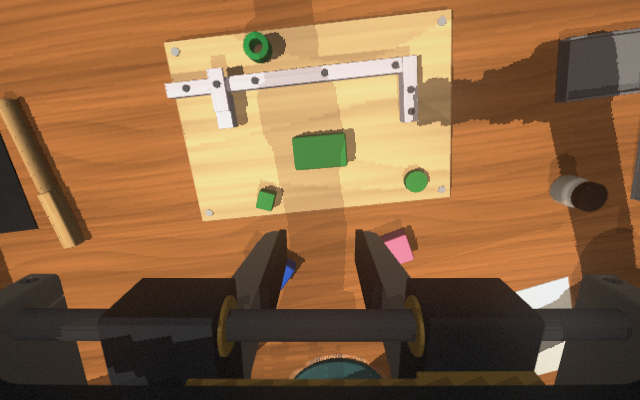

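The wrist view shows the board (corners about (165,43), (451,10), (449,197), (203,221)), the green block at (320,150), the jaw at (220,97) and the stop at (410,88). The blue and pink look-alikes are off the board.

```bash
python3 - <<'E'
from h import *
im=cv2.imread('pics/w0.png')
P=[pix2plane('wrist',p,12)[:2] for p in [(165,43),(451,10),(449,197),(203,221)]]
P=np.array(P); print('board corners',P.round(1))
M=np.array([[140,210],[140,-210],[-140,-210],[-140,210]],float)
def fit(M,P):
    A=M-M.mean(0);B=P-P.mean(0); a=np.arctan2((A[:,0]*B[:,1]-A[:,1]*B[:,0]).sum(),(A*B).sum())
    R=np.array([[np.cos(a),-np.sin(a)],[np.sin(a),np.cos(a)]]); return a,P.mean(0)-R@M.mean(0),R
a,o,R=fit(M,P); print('board',a,o,'res',(M@R.T+o-P).round(1).tolist())
w=lambda uv,z:(R.T@(pix2plane('wrist',uv,z)[:2]-o)).round(1)
hsv=cv2.cvtColor(im,cv2.COLOR_BGR2HSV)
m=cv2.inRange(hsv,(45,80,40),(85,255,255)); m[:120]=0;m[185:]=0;m[:,:280]=0;m[:,365:]=0
c=max(cv2.findContours(m,0,2)[0],key=cv2.contourArea)
q=cv2.approxPolyDP(c,5,True)[:,0]; print('quad',q.tolist())
for z in (42,12): print('blk board',z,[w(p,z).tolist() for p in q])
# rail / stop / jaw top edges, in board frame
for n,uv,z in [('rail near L',(168,97),37),('stop near R',(415,121),40),('stop near L',(401,121),40),('jaw near R',(238,125),40),('jaw near L',(220,128),40),('jaw far L',(207,69),47),('jaw far R',(226,67),47),('railnear@stop',(401,74),37)]: print(n,w(uv,z))
big=cv2.resize(im[0:240,150:460],None,fx=2.5,fy=2.4,interpolation=cv2.INTER_CUBIC); cv2.imwrite('pics/w0b.png',big)
E
```

```text
board corners [[ 704.6  172.4]
 [ 693.6 -243.3]
 [ 416.  -235.3]
 [ 427.7  180.8]]
board -0.027899940451254407 [560.45992328 -31.33153748] res [[1.7, 2.3], [0.9, -1.9], [-1.3, -2.1], [-1.3, 1.7]]
quad [[343, 133], [293, 138], [296, 169], [345, 165]]
blk board 42 [[-15.0, -38.6], [-14.7, 35.6], [-61.2, 36.9], [-62.6, -37.8]]
blk board 12 [[-16.9, -40.6], [-16.6, 38.5], [-66.1, 39.8], [-67.7, -39.7]]
rail near L [ 61.6 209. ]
stop near R [  -8.6 -145.4]
stop near L [  -6.5 -124.9]
jaw near R [ 12.1 114. ]
jaw near L [ 10.6 141.2]
jaw far L [ 91.1 141.9]
jaw far R [ 90.9 115.2]
railnear@stop [  58.3 -127.7]
```

View pics/w0b.png

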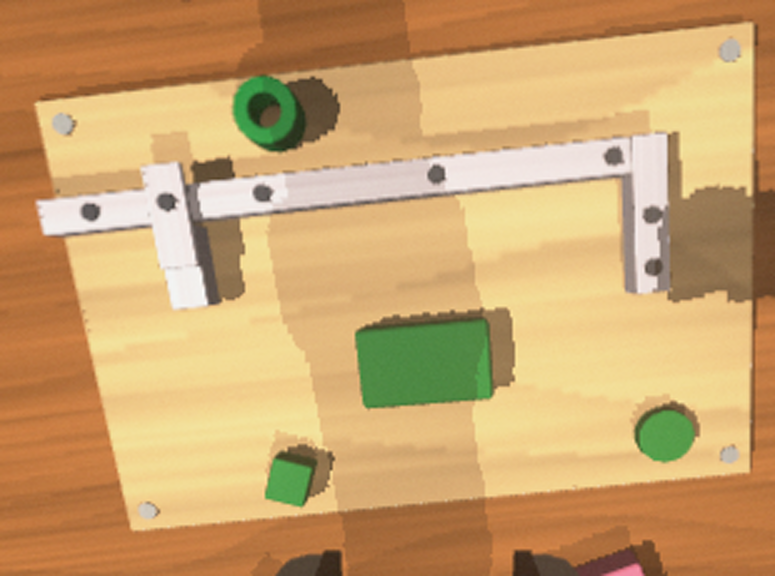

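Board frame: origin (560.5, -31.3), yaw about -0.03. The block's centre is at board (-38.5, -1), nearly square. The jaw's outer face is at y ≈ 139, so its travel is ≈ 0.033. All of this matches the given sizes. I'll push the block to the rail with two spread fingers.

```bash
cat >> h.py <<'E'
A=-0.032; O=np.array([560.5,-31.3]); RB=np.array([[np.cos(A),-np.sin(A)],[np.sin(A),np.cos(A)]])
def W(x,y,z): return np.r_[O+RB@[x,y],z]
def force(): return RB.T@np.array(robot.observe()['contact_force'])[:2]
def creep(x,y,d,n,lim,z=20,step=1.0):
    "step along board dir d from (x,y) until opposing force > lim"
    d=np.array(d,float); f0=force(); log=[]
    for i in range(n):
        x,y=np.array([x,y])+step*d
        robot.servo_line(W(x,y,z),feed=20)
        f=-(force()-f0)@d; log.append(round(float(f),1))
        if f>lim: break
    print('creep end',np.round([x,y],1),log, 't',robot.observe()['t']); return x,y
E
python3 - <<'E'
from h import *
robot.movep(W(-96,-1,70),rv(A))
robot.servo_line(W(-96,-1,20),feed=100)
f0=force(); print(f0)
robot.servo_line(W(-40,-1,20),feed=50); print('mid',force()-f0)
robot.servo_line(W(-9,-1,20),feed=50); print('near',force()-f0)
x,y=creep(-9,-1,(1,0),16,5)
snap('wrist','w1.png')
E
```

```text
[ 0.03179986 -0.65231166]
mid [-0.55892568  0.19161104]
near [-1.03469079  1.1363888 ]
creep end [ 4. -1.] [-0.8, -0.2, -0.3, -1.1, -0.2, -1.8, -0.4, -0.1, -0.3, -0.2, 1.7, 4.1, 5.8] t 11.3167
```

View pics/w1.png

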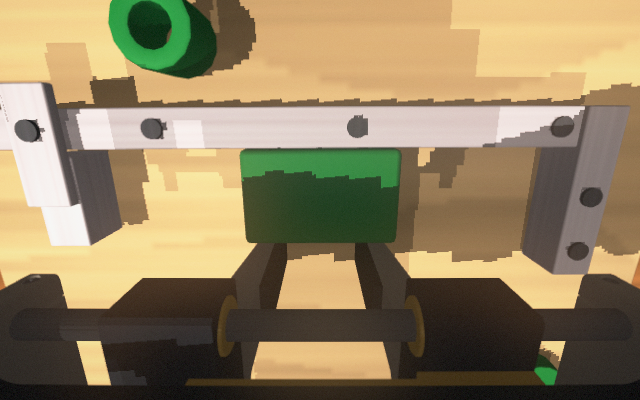

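The block at (320,195) sits flush on the rail, and the rail runs level in the picture, so the yaw is right. Next comes the jaw, which will take the block along to the stop.

```bash
python3 - <<'E'
from h import *
robot.servo_line(W(-10,-1,20),feed=60)
robot.servo_line(W(-10,-1,90),feed=150)
grip(0.0)
robot.movep(W(33,182,90),rv(A))
robot.servo_line(W(33,182,24),feed=120)
f0=force(); print('f0',f0)
for yy in (120,60,20,2):
    robot.servo_line(W(33,yy,24),feed=50); print(yy,(force()-f0).round(1),robot.observe()['t'])
    if (force()-f0)[1]>15: print('stop'); break
else:
    creep(33,2,(0,-1),20,8,z=24)
snap('wrist','w2.png')
E
```

```text
f0 [0.1741659  0.11038092]
120 [-0.1  0.4] 15.95
60 [0.5 0.8] 17.3
20 [-0.3 -0.3] 18.25
2 [ 0.5 -0.4] 18.7583
creep end [ 33. -15.] [0.2, 1.4, 2.2, 2.8, 2.9, 3.6, 3.3, 2.9, 2.3, 2.5, 3.0, 2.7, 3.1, 3.4, 4.2, 6.6, 8.1] t 23.0083
```

View pics/w2.png

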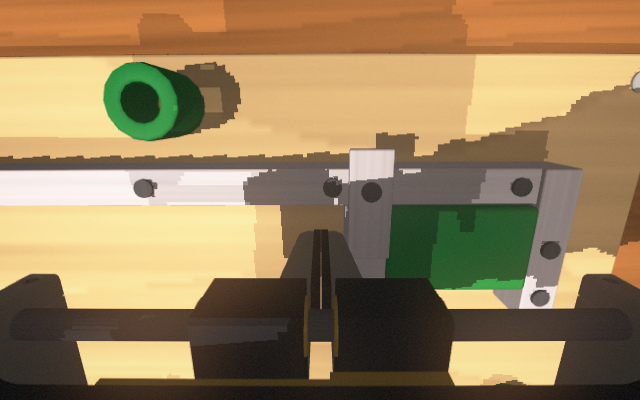

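The jaw, block and stop look closed up, with the block filling (388–537). I'll press lightly against the rail again, nudge the jaw once more and check from above.

```bash
python3 - <<'E'
from h import *
robot.servo_line(W(33,0,24),feed=80)
robot.servo_line(W(33,0,90),feed=150)
robot.movep(W(-24,-90,90),rv(A))
robot.servo_line(W(-24,-90,20),feed=120)
robot.servo_line(W(-6,-90,20),feed=50)
creep(-6,-90,(1,0),14,7)
robot.servo_line(W(-24,-90,20),feed=80)
robot.servo_line(W(-24,-90,90),feed=150)
robot.movep(W(33,2,90),rv(A))
robot.servo_line(W(33,2,24),feed=120)
robot.servo_line(W(33,-8,24),feed=50)
creep(33,-8,(0,-1),12,9,z=24)
robot.servo_line(W(33,0,24),feed=80)
robot.servo_line(W(33,0,90),feed=150)
robot.movep(W(-60,-90,260),rv(A))
im=snap('wrist','w3.png'); print(robot.observe()['t'])
hsv=cv2.cvtColor(im,cv2.COLOR_RGB2HSV)
m=cv2.inRange(hsv,(45,80,25),(85,255,255))
for c in cv2.findContours(m,0,2)[0]:
    if cv2.contourArea(c)>1500:
        r=cv2.minAreaRect(c); print(cv2.contourArea(c))
        for p in cv2.boxPoints(r): print(p,(RB.T@(pix2plane('wrist',p,42)[:2]-O)).round(1))
for n in ['wax_block','corner','jaw_outer']:
    for r in viewer.pinpoint(n,'wrist')[:2]: print(n,round(r['confidence'],2),(RB.T@(toworld('wrist',r['at'])[:2]-O)).round(1))
E
```

```text
creep end [  5. -90.] [0.7, -0.2, -1.1, -0.3, -0.5, -1.3, -0.7, -1.3, 1.8, 4.5, 7.7] t 28.4917
creep end [ 33. -17.] [0.3, -0.1, -0.1, -0.7, 1.7, 4.5, 7.8, 8.6, 10.2] t 33.425
35.2833
2615.0
[288.  75.] [ 59.7 -50.3]
[353.  75.] [  59.8 -127.3]
[353. 116.] [  12.9 -128.7]
[288. 116.] [ 12.8 -49. ]
wax_block 0.93 [-231.7  105.2]
wax_block 0.57 [ 37.6 -90.2]
corner 0.56 [  60.9 -129. ]
jaw_outer 0.78 [ 36.4 -26.3]
```

View pics/w3.png

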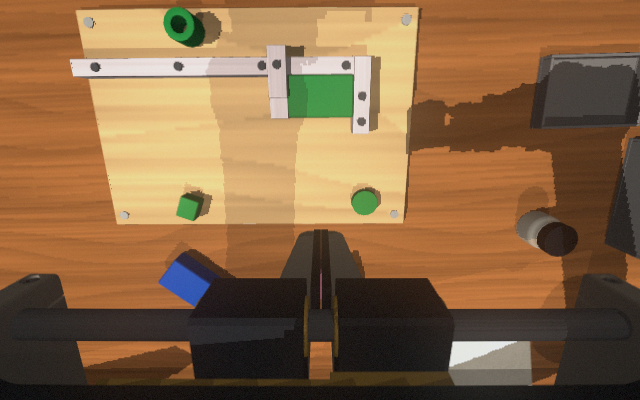

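The block at (320,96) is closed in between rail, stop and jaw with no visible gaps. It measures x ≈ 13–60, y ≈ -129 to -50 in the board frame, and the bystanders look untouched.

```bash
python3 -c "
from h import *
print(robot.job_done())"
```

```text
the job is handed in; nothing more can be done
None
```

The job is handed in: the last picture shows the block seated against the rail and fixed stop with the jaw touching its other end, but no pass or fail verdict came back.

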